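Put the full canister in the first-aid case

ROBOT

A 6-joint arm with a two-finger parallel gripper is mounted at the origin on the work surface. World frame = base frame: x ahead of the robot, y to its left, z up, the work surface at z = 0. Lengths are in m, angles in rad, forces in N, time in s.
With the tool pointing down it reaches from about 0.3 to 0.825 m from the base axis. Payload 5.4 kg.
Tool frame: the origin (TCP) lies at the very end of the fingers, on their centre line; the grasp point (between the pads) lies 19 mm behind it (env.grasp_offset is the distance from the TCP to the grasp point, in m); z points along the fingers, y is the line along which they close (so a half turn about z gives the same grasp; the last joint's range is limited). The gripper opens to 92 mm and grips with 3 to 60 N. Pads are 20 mm wide; open, the fingers measure 128 mm over their backs; the gripper's body (75 mm by 189 mm) begins 69 mm behind the grasp point.
Start: joints at [-1.453, 0.158, 1.597, -0, 1.386, -0.21], TCP at [0.185, -0.544, 0.215] pointing down, gripper open.
Joint ranges: [-2.91, 2.91], [-0.94, 2.29], [0.18, 2.7], [-1.29, 4.43], [0.17, 2.64], [-3, 3]. Speed limits (rad/s): [2.57, 2.57, 3.14, 3.14, 3.14, 3.14].

INTERFACE

Orientations are given as a rotation vector (axis times angle).
In Python, from workcell import telemetry, snapshot, camera_model, ticket, nets, env gives the robot as it stands. The module is installed in compiled form; this text tells all that it offers.
- The arm moves only by the tool apply_moves, never from a script. Its argument "rows" is a list that holds one entry, the list of rows, each a list of 4 numbers: the shift along the world's x, y, z in m, then the turn about the world's z in degrees. In form: [[[dx, dy, dz, twist], ...]]. A call has 1 to 12 rows; each row is the pose to reach, as a shift and turn from the pose commanded when the call began; what a row does not reach only later rows make up. A row lasts 1/10 s, in which the tool goes at most 50 mm and 8.59 degrees, less where a joint would pass 70% of its speed; a pose out of reach is approached as far as the arm can. A call with a gripper value outside its range is refused whole. "gripper" is the closure, from 0 (fully open) to 1 (shut), set as the call begins (left out, the last holds). The fingers move at their own pace and stop on an object; "squeeze" is the grip in N (left out, the last holds). Time passes only in rows, so rows that repeat a pose let the fingers close. It gives the time, the measured TCP pose, the force, the opening and the grip force at its end, in the units of the state.
- telemetry.state(): the state, without advancing time (a new reading comes with each control period).
- snapshot(name): name is "scene" or "top" or "wrist"; returns the picture (480x640x3 uint8, blue, green, red); there is no depth.
- camera_model(name): a dict with "mtx" (3x3 intrinsics, pixels), "R" (3x3) and "t" (3): a world point X has camera coordinates R X + t; the wrist camera has in their place "T_tool_cam" (4x4, takes a point from camera to tool coordinates, whose origin is the TCP and whose axes are the flange's). Camera axes: x right, y down, z forward; pixel columns grow to the right and rows downward; lengths in m; the calibration is good to about 2 mm. The wrist camera is an equidistant fisheye: a pixel r from the principal point sees the ray r / f radians off the axis. A picture is of the moment at which its call begins: read the wrist's pose just before it. camera_model takes no time and is no camera call.
- ticket.finish_job(): hands the job in; it is judged then, once.
Trained networks look in the newest picture that a camera, given by its name, has taken for a name from the list of things; names that differ only in an ending like _2 or _b are one class to them, and where a whole thing is asked for, a point or a joint stands for the part that bears it (a point fixed in the world has none). Each returns a list of dicts, best first, with "score" (0 to 1); they miss things now and then, are a little off and sometimes report something else, mostly with a low value. They report only what shows in the picture. A call takes as long as a camera call. They do not tell look-alikes from the thing itself.
- nets.recognise(camera, target): "box" ([left, top, right, bottom] in pixels, round what is visible of it).
- nets.pinpoint(camera, target): "position" ([column, row] in pixels: a listed point, or the origin of a listed thing).
The state is a dict: "clock": time; "qpos": joint angles; "joint_vel": joint speeds; "joint_efforts": joint torques, N m; "tool_pos": TCP position; "tcp_rot": TCP orientation; "force": force on the tool from outside, world axes, zero at the start; "torque": the same for the moment, N m; "grip_width": finger opening in m; "finger_force": force on a finger pad.
Only numpy, scipy, OpenCV 4.12 (cv2) and the standard library are available. Lean on these libraries where they do the work, as an engineer would, in place of code of your own. Each camera call takes 0.05 s, during which the arm holds its last target. There are 200 camera calls.

TASK

Swing the half-open lid of the aluminium first-aid case fully up so that it stands open by itself. One of the three identical white canisters is full and the other two are used up: feel by their weight which one is full, and lower it (do not drop it) upright into the empty green bay of the case, right down on the bay's floor. Leave the two used-up canisters standing on the bench where they were, and do not disturb the glassware, the carton and the tape roll.

Things in the scene. Friction and masses are not known exactly. Their poses are not given: they have to be found in the camera images.
- aid_case: Fixed aluminium first-aid case standing on the bench, 280 mm (its x, along the hinge) x 180 mm (its y), walls 90 mm high, lined green and packed with stock up to 83 mm high, except for the bay. Origin: centre of the underside; its +y side carries the hinge.
- case_bay (a point): Centre of the floor of the empty bay in the case, 8 mm above the bench; axes as the case's. The bay is 80 x 80 mm, square to the case, its green padded walls reach 76 mm above the bench; the case wall next to it 90 mm. A canister fits square to the case with 10 mm spare each side; its cap then stands above the case.
- case_lid (a joint): Angle of the case's lid, rad: 0 closed, 1.57 straight up, 1.9 stop. Starts half open (0.55 to 0.85), stays where it is left (stiff hinge). Turns about the case's +y top edge, the free edge rising from the -y side; pushing the free edge towards the hinge with 5 to 10 N opens it. A shallow shell 280 x 180 mm, 30 mm deep.
- lid_edge (a point): Middle of the lid's free edge, on its lower (inner) corner, 180 mm from the hinge line; the lid's 30 mm depth lies on the outer side of it.
- lid_hinge (a point): Middle of the lid's hinge line, 90 mm above the bench at the +y edge of the case; the line runs along the case's x.
- canister_a: Sealed square white canister, blue cap, the three look alike. Body 60 x 60 mm, 95 high; round cap 44 mm across, from 95 to 127 mm up: take it by the cap from above. One of the three (drawn anew each time, whatever its letter) is full: 0.50 to 0.64 kg in all, contents may shift 2 mm; the other two weigh 0.15 kg. Origin: centre of underside, z up, x and y square to the sides.
- canister_b: Sealed square white canister, blue cap, the three look alike. Body 60 x 60 mm, 95 high; round cap 44 mm across, from 95 to 127 mm up: take it by the cap from above. One of the three (drawn anew each time, whatever its letter) is full: 0.50 to 0.64 kg in all, contents may shift 2 mm; the other two weigh 0.15 kg. Origin: centre of underside, z up, x and y square to the sides.
- canister_c: Sealed square white canister, blue cap, the three look alike. Body 60 x 60 mm, 95 high; round cap 44 mm across, from 95 to 127 mm up: take it by the cap from above. One of the three (drawn anew each time, whatever its letter) is full: 0.50 to 0.64 kg in all, contents may shift 2 mm; the other two weigh 0.15 kg. Origin: centre of underside, z up, x and y square to the sides.
- beaker: Glass beaker, 72 mm across, 90 mm high, a bystander. Origin: centre of the underside.
- flask: Amber volumetric flask, 84 mm across, 225 mm high, a bystander. Origin: centre of the underside.
- amber_jar: Amber jar with red cap, 54 mm across, 85 mm high, a bystander. Origin: centre of the underside.
- carton: Light blue carton 60 x 100 x 45 mm, lying flat, a bystander. Origin: centre of the underside.
- tape_roll: Roll of white tape lying flat, 84 mm across, 25 mm high, a bystander. Origin: centre of the underside.
Mind the look-alikes: they are no part of the job. Leave any brown or yellow look-alike of the canister_a alone.

How it is judged:
By the outcome, as a careful person would: the job done as asked, in the order asked, and still so for the second after the job is handed in, with the robot touching nothing.
It also fails if it takes over 72 s, if anything falls off the work surface, if the arm or the gripper's body presses on something with over 40 N, if the wrist force passes 120 N, or if a joint passes its speed limit or range.

## Working session

There is one attempt and no reset: what is moved stays moved. The work goes in short steps, Python scripts to look and compute and a tool call to move; the robot and the scene stay as the last step left them, time stands still between calls to the robot, and variables do not carry over. Pictures are saved under pics/ and viewed, at most 10 in all, crops included, and the job is handed in when it is done.

Besides the shell and the picture viewer there is one more tool, called after ">>>" by a JSON object that holds its "name" and its "arguments". apply_moves: Moves the arm, as the interface text tells. Its arguments: {"type":"object","properties":{"rows":{"type":"array","items":{"type":"array","items":{"type":"array","items":{"type":"number"}}}},"gripper":{"type":"number"},"squeeze":{"type":"number"}},"required":["rows"]}

```bash
mkdir -p pics; cat > h.py <<'E'
import numpy as np, cv2
from workcell import telemetry, snapshot, camera_model, ticket, nets, env
def ray(name,px):
    m=camera_model(name);K=np.array(m["mtx"]);R=np.array(m["R"]);t=np.array(m["t"]).ravel()
    d=R.T@np.linalg.solve(K,[px[0],px[1],1]);return -R.T@t,d
def atz(name,px,z):
    o,d=ray(name,px);return o+d*(z-o[2])/d[2]
def proj(name,X):
    m=camera_model(name);c=np.array(m["R"])@np.array(X)+np.array(m["t"]).ravel();p=np.array(m["mtx"])@c;return p[:2]/p[2]
def tri(ps):
    A=np.zeros((3,3));b=np.zeros(3);L=[]
    for n,p in ps:
        o,d=ray(n,p);d=d/np.linalg.norm(d);P=np.eye(3)-np.outer(d,d);A+=P;b+=P@o;L.append((o,P))
    X=np.linalg.solve(A,b);return X,[round(float(np.linalg.norm(P@(X-o)))*1000,1) for o,P in L]
E
python3 - <<'E'
from h import *
np.set_printoptions(precision=3,suppress=True)
for n in("scene","top"):
    cv2.imwrite(f"pics/{n}0.png",snapshot(n))
    o,d=ray(n,[320,240]);print(n,o,d)
    for t in("canister_a","case_bay","lid_edge","lid_hinge","aid_case"):
        print(t,[(np.round(r["position"],1).tolist(),round(r["score"],2)) for r in nets.pinpoint(n,t)])
    print("box",[(np.round(r["box"]).tolist(),round(r["score"],2)) for r in nets.recognise(n,"canister_a")])
    for t in("beaker","flask","amber_jar","carton","tape_roll"):
        print(t,[(atz(n,r["position"],0)[:2],round(r["score"],2)) for r in nets.pinpoint(n,t)][:2])
print(telemetry.state())
E
```

```text
scene [ 1.265 -0.415  0.744] [-0.679  0.381 -0.627]
canister_a [([199.5, 283.6], 0.95), ([306.9, 291.6], 0.84), ([282.3, 330.4], 0.66), ([280.7, 264.6], 0.64), ([250.5, 295.3], 0.64), ([416.8, 229.9], 0.35)]
case_bay [([390.0, 219.8], 0.97)]
lid_edge [([412.4, 176.6], 0.62)]
lid_hinge []
aid_case [([414.3, 229.4], 0.93)]
box [([180.0, 236.0, 220.0, 293.0], 0.94), ([244.0, 199.0, 277.0, 252.0], 0.94), ([268.0, 218.0, 294.0, 271.0], 0.87), ([257.0, 280.0, 300.0, 350.0], 0.8), ([290.0, 247.0, 322.0, 301.0], 0.65), ([225.0, 248.0, 266.0, 306.0], 0.61)]
beaker [(array([ 0.638, -0.328]), 0.97), (array([0.48 , 0.251]), 0.62)]
flask [(array([0.773, 0.043]), 0.85)]
amber_jar [(array([0.677, 0.045]), 0.91)]
carton [(array([ 0.782, -0.165]), 0.67)]
tape_roll [(array([ 0.505, -0.409]), 0.94)]
top [0.434 0.001 1.196] [ 0.126  0.006 -0.992]
canister_a [([359.2, 279.1], 0.94), ([400.2, 199.8], 0.92), ([361.6, 324.1], 0.85), ([444.1, 293.4], 0.73), ([404.9, 256.9], 0.73), ([360.7, 233.5], 0.7)]
case_bay [([221.5, 285.9], 0.83), ([440.6, 291.7], 0.74)]
lid_edge [([210.6, 238.1], 0.77), ([309.6, 166.5
[... 332 characters left out ...]
3)]
beaker [(array([ 0.635, -0.321]), 0.69)]
flask [(array([0.772, 0.038]), 0.64), (array([0.584, 0.285]), 0.61)]
amber_jar [(array([0.663, 0.048]), 0.85)]
carton [(array([ 0.787, -0.171]), 0.78)]
tape_roll [(array([ 0.514, -0.416]), 0.75)]
{'clock': 1.2, 'qpos': array([-1.453,  0.158,  1.597, -0.   ,  1.386, -0.21 ]), 'joint_vel': array([-0.   ,  0.001, -0.001,  0.002,  0.002, -0.001]), 'joint_efforts': array([  0.001, -38.558, -32.236,   0.07 ,   0.031,  -0.   ]), 'tool_pos': array([ 0.185, -0.544,  0.215]), 'tcp_rot': array([ 3.099,  0.513, -0.   ]), 'force': array([-0.638,  0.314,  0.154]), 'torque': array([-0.065,  0.026, -0.032]), 'finger_force': 0.0, 'grip_width': 0.09184614342187344}
```

View pics/scene0.png

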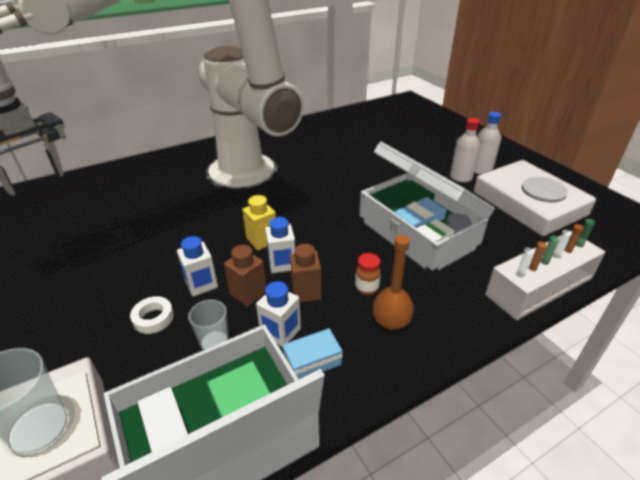

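View pics/top0.png

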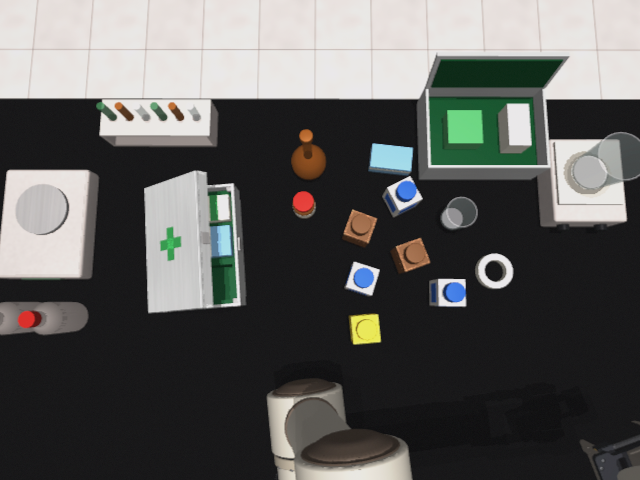

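The top view shows white, blue-capped canisters with caps at about (405,191), (363,278) and (455,292). The look-alikes are brown at (360,226) and (412,254) and yellow at (365,328), and I'll leave those alone. The aid case is at (195,245), with its hinge on the left (world +y) and the bay near (222,286). The case at (485,120) is a different one. I'll take the three white ones and check them in a crop.

```bash
python3 - <<'E'
from h import *
np.set_printoptions(precision=4,suppress=True)
im=cv2.imread("pics/top0.png")
a=cv2.resize(im[165:320,325:480],None,fx=3.8,fy=3.8,interpolation=cv2.INTER_CUBIC)
cv2.imwrite("pics/cropcan.png",a)
b=cv2.resize(im[165:320,135:260],None,fx=3.8,fy=3.8,interpolation=cv2.INTER_CUBIC)
cv2.imwrite("pics/crops.png",cv2.hconcat([b[:, :400],a[:, :395]]))
cv2.imwrite("pics/crops.png",cv2.resize(im[165:320,135:335],None,fx=3.8,fy=3.8,interpolation=cv2.INTER_CUBIC))
for n in("top","scene"):
    I=cv2.imread(f"pics/{n}0.png");h=cv2.cvtColor(I,cv2.COLOR_BGR2HSV)
    m=cv2.inRange(h,(108,170,90),(125,255,255))
    k,l,s,c=cv2.connectedComponentsWithStats(m)
    for i in range(1,k):
        if s[i,4]>60:print(n,s[i],c[i],atz(n,c[i],.127)[:2])
# body top faces, yaw, via white mask near each cap in the top view
h=cv2.cvtColor(im,cv2.COLOR_BGR2HSV)
for c in((405,191),(363,278),(455,292)):
    m=np.zeros(im.shape[:2],np.uint8);cv2.circle(m,c,26,255,-1)
    w=((cv2.inRange(h,(0,0,120),(180,70,255))|cv2.inRange(h,(108,120,60),(125,255,255)))&m)
    p=cv2.findNonZero(w);hull=cv2.convexHull(p);print(c,cv2.approxPolyDP(hull,2.5,True).reshape(-1,2).tolist(), cv2.minAreaRect(p))
for p in([(244,306),(234,184),(222,286)]):print(p,atz("top",p,.09)[:2])
print(tri([("top",(221.5,285.9)),("scene",(390,219.8))]))
print(tri([("top",(210.6,238.1)),("scene",(412.4,176.6))]))
for n,p in(("top",(202.8,251.4)),("scene",(414.3,229.4))):print(atz(n,p,0))
E
```

```text
top [397 182  19  20 288] [406.0486 190.8715] [ 0.6803 -0.1847]
top [354 269  19  19 222] [364.027  276.8649] [ 0.4887 -0.0886]
top [445 283  21  19 302] [454.5497 292.0762] [ 0.4561 -0.2842]
scene [490 113  10  10  75] [493.7867 117.0133] [0.3221 0.7885]
scene [271 216  18  20 262] [279.0802 225.6908] [ 0.5034 -0.095 ]
scene [180 236  22  21 336] [191.3304 245.4048] [ 0.4707 -0.2911]
scene [275 250  15  14 161] [281.6273 256.7267] [ 0.6047 -0.1377]
scene [193 269  17  17 201] [201.204  277.0995] [ 0.579  -0.3042]
scene [266 281  23  25 435] [276.6621 292.3333] [ 0.6943 -0.192 ]
scene [286 314  10  20 114] [290.5965 323.0789] [ 0.7766 -0.2035]
scene [263 318  15  18 111] [270.8468 325.973 ] [ 0.7648 -0.2369]
(405, 191) [[400, 212], [392, 211], [385, 198], [392, 170], [410, 166], [422, 198]] ((400.2945251464844, 189.45205688476562), (42.25185775756836, 34.64418029785156), 69.44395446777344)
(363, 278) [[379, 269], [371, 295], [346, 287], [353, 262]] ((361.8043212890625, 278.6263427734375), (28.753711700439453, 29.11163902282715), 17.354022979736328)
(455, 292) [[465, 305], [438, 305], [432, 301], [431, 285], [438, 279], [465, 279]] ((448.0, 292.5), (27.0, 34.0), 90.0)
(244, 306) [0.4256 0.1768]
(234, 184) [0.7046 0.2071]
(222, 286) [0.4699 0.2273]
(array([ 0.4755,  0.2515, -0.0036]), [4.4, 4.4])
(array([0.5657, 0.2345, 0.1892]), [0.7, 0.7])
[0.5571 0.2955 0.    ]
[0.5504 0.2833 0.    ]
```

View pics/cropcan.png

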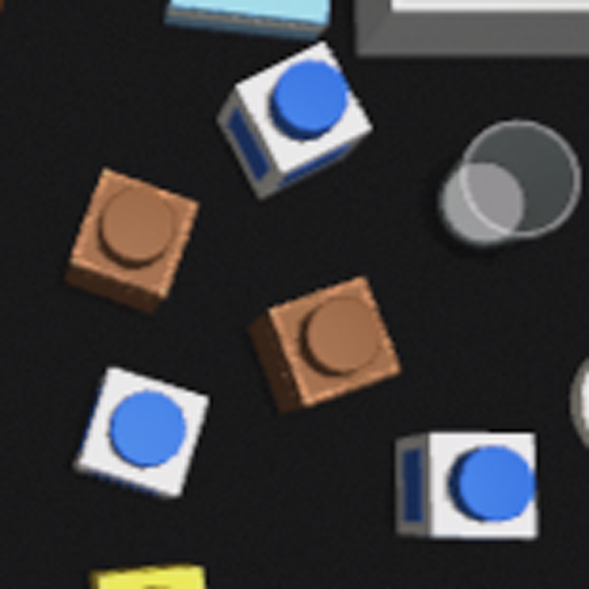

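View pics/crops.png

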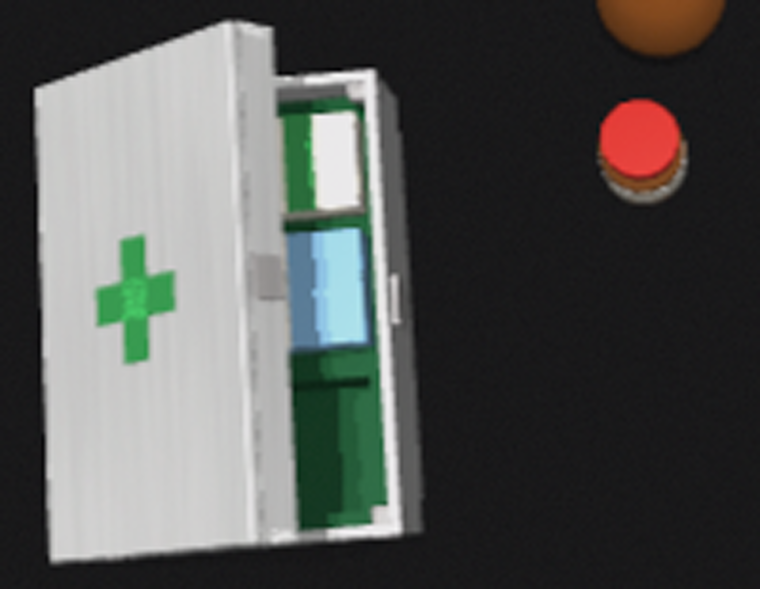

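The crop confirms three white, blue-capped canisters: C1 (406,191), C2 (364,277) and C3 (455,292). The case front rim runs from (244,306) to (234,184), which gives a yaw of about 6°. The half-open lid's edge is at about (0.566, 0.234, 0.189) and its angle is about 0.6 rad. I'll start with the lid.

>>> {"name": "apply_moves", "arguments": {"rows": [[[0,0,0.04,0],[0,0,0.085,0],[0.02,0.04,0.085,0],[0.04,0.08,0.085,0],[0.06,0.12,0.085,0],[0.08,0.16,0.085,0],[0.1,0.2,0.085,0],[0.12,0.24,0.085,0],[0.14,0.28,0.085,0],[0.16,0.32,0.085,0],[0.18,0.36,0.085,0],[0.2,0.4,0.085,0]]], "gripper": 1}}

```text
clock: 2.4
tool_pos: [0.3856, -0.1427, 0.2999]
tcp_rot: [3.099, 0.512, 0.001]
force: [1.2, 0.6, 0.2]
grip_width: 0.0005
finger_force: 0.0
```

>>> {"name": "apply_moves", "arguments": {"rows": [[[0.02,0.04,0,0],[0.04,0.08,0,0],[0.06,0.12,0,0],[0.08,0.16,0,0],[0.1,0.2,0,0],[0.12,0.24,0,0],[0.14,0.28,0,0],[0.147,0.309,0,0],[0.147,0.309,-0.04,0],[0.147,0.309,-0.08,0],[0.147,0.309,-0.12,0],[0.147,0.309,-0.14,0]]]}}

```text
clock: 3.6
tool_pos: [0.5297, 0.1646, 0.1555]
tcp_rot: [-3.099, -0.513, 0.009]
force: [0.1, 0.0, 0.7]
grip_width: 0.0003
finger_force: 0.0
```

>>> {"name": "apply_moves", "arguments": {"rows": [[[-0.002,0.018,0.004,0],[-0.004,0.035,0.008,0],[-0.005,0.047,0.02,0],[-0.006,0.059,0.034,0],[-0.008,0.073,0.045,0],[-0.009,0.087,0.056,0],[-0.011,0.103,0.065,0],[-0.013,0.119,0.073,0]]]}}

```text
clock: 4.4
tool_pos: [0.5209, 0.283, 0.2368]
tcp_rot: [3.097, 0.51, 0.008]
force: [0.8, -5.7, 6.9]
grip_width: 0.0006
finger_force: 3.4
```

```bash
python3 - <<'E'
from h import *
cv2.imwrite("pics/s1.png",snapshot("scene"));
print([(np.round(r["position"],1).tolist(),round(r["score"],2)) for r in nets.pinpoint("scene","lid_edge")])
E
```

```text
[([436.0, 147.4], 0.76)]
```

View pics/s1.png

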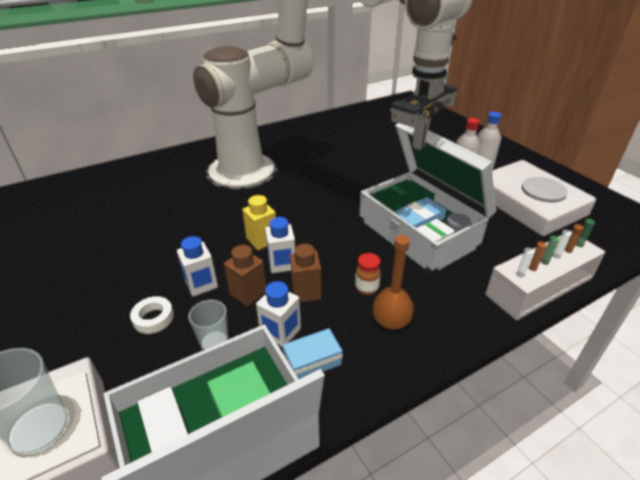

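The lid is rising, with the finger at (425,130) on the lid's inner edge. I'll keep pushing.

>>> {"name": "apply_moves", "arguments": {"rows": [[[-0.002,0.015,0.003,0],[-0.004,0.03,0.004,0],[-0.005,0.045,0.004,0],[-0.006,0.06,0.003,0],[-0.008,0.075,0.0,0],[-0.01,0.09,-0.003,0],[-0.011,0.102,-0.006,0]]]}}

```text
clock: 5.2
tool_pos: [0.5073, 0.3872, 0.2256]
tcp_rot: [-3.099, -0.514, 0.002]
force: [-0.2, -2.4, 1.5]
grip_width: 0.0002
finger_force: 0.9
```

```bash
python3 - <<'E'
from h import *
a=snapshot("scene");b=snapshot("top")
cv2.imwrite("pics/s2.png",cv2.hconcat([cv2.resize(a[90:290,330:530],None,fx=2,fy=2),cv2.resize(b[140:340,100:300],None,fx=2,fy=2)]))
for n in("scene","top"):
  for t in("lid_edge","case_bay"):print(n,t,[(np.round(r["position"],1).tolist(),round(r["score"],2)) for r in nets.pinpoint(n,t)])
E
```

```text
scene lid_edge [([470.2, 130.5], 0.67), ([277.1, 331.2], 0.55)]
scene case_bay [([388.5, 218.2], 0.55)]
top lid_edge [([106.0, 242.2], 0.94), ([306.6, 167.6], 0.27)]
top case_bay [([222.2, 287.8], 0.94), ([305.4, 207.7], 0.45)]
```

View pics/s2.png

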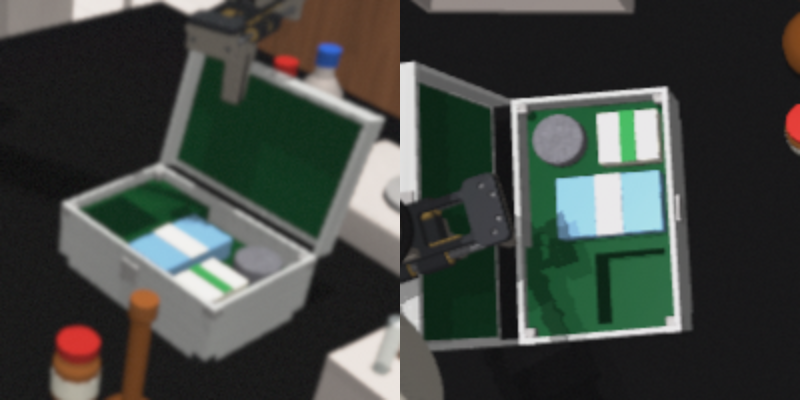

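The lid now stands back past vertical and the bay shows at about (217,285) in the top view. I'll back off and look at the bay with the wrist camera.

>>> {"name": "apply_moves", "arguments": {"rows": [[[0.001,-0.01,0,0],[0.005,-0.05,0,0],[0.005,-0.09,0,0],[0,-0.13,0.02,0],[-0.01,-0.15,0.06,0],[-0.02,-0.16,0.09,0],[-0.02,-0.16,0.1,0],[-0.02,-0.16,0.1,0],[-0.02,-0.16,0.1,0]]], "gripper": 0.3}}

```text
clock: 6.4
tool_pos: [0.4878, 0.2258, 0.3248]
tcp_rot: [-3.099, -0.513, 0.004]
force: [-0.2, 0.1, -0.0]
grip_width: 0.0641
finger_force: 0.0
```

```bash
cat >> h.py <<'E'
from scipy.spatial.transform import Rotation as Ro
def wray(px,s):
    m=camera_model("wrist");K=np.array(m["mtx"]);x=(px[0]-K[0,2])/K[0,0];y=(px[1]-K[1,2])/K[1,1];th=np.hypot(x,y)
    d=np.array([x/th*np.sin(th),y/th*np.sin(th),np.cos(th)]);T=np.array(m["T_tool_cam"]);R=Ro.from_rotvec(s["tcp_rot"]).as_matrix()
    return R@T[:3,3]+s["tool_pos"],R@T[:3,:3]@d
def watz(px,s,z):
    o,d=wray(px,s);return o+d*(z-o[2])/d[2]
def wproj(X,s):
    m=camera_model("wrist");K=np.array(m["mtx"]);T=np.array(m["T_tool_cam"]);R=Ro.from_rotvec(s["tcp_rot"]).as_matrix()
    c=T[:3,:3].T@(R.T@(np.array(X)-s["tool_pos"])-T[:3,3]);th=np.arctan2(np.hypot(c[0],c[1]),c[2]);u=c[:2]/np.hypot(c[0],c[1])*th
    return np.array([K[0,0]*u[0]+K[0,2],K[1,1]*u[1]+K[1,2]])
E
python3 - <<'E'
from h import *
np.set_printoptions(precision=4,suppress=True)
s=telemetry.state();print(s["tool_pos"],s["tcp_rot"],s["force"])
w=snapshot("wrist");t=snapshot("top");cv2.imwrite("pics/w1.png",w);cv2.imwrite("pics/t1.png",t)
for tt in("case_bay","lid_hinge"):
  print(tt,[(np.round(r["position"],1).tolist(),round(r["score"],2),watz(r["position"],s,.008)) for r in nets.pinpoint("wrist",tt)])
for p in((156,190),(234,184),(241,304.5),(160,311.5)):print(p,atz("top",p,.09)[:2])
for n,p in(("top",(222.2,287.8)),("top",(221.5,285.9)),("scene",(390,219.8)),("scene",(388.5,218.2))):print("bay",atz(n,p,.008)[:2])
E
```

```text
[0.4878 0.2258 0.3248] [-3.0994 -0.513   0.0037] [-0.25    0.1094 -0.0417]
case_bay [([308.4, 190.9], 0.73, array([0.4805, 0.2464, 0.008 ])), ([515.4, 257.0], 0.5, array([ 0.4905, -0.079 ,  0.008 ]))]
lid_hinge []
(156, 190) [0.6902 0.387 ]
(234, 184) [0.7046 0.2071]
(241, 304.5) [0.4289 0.1836]
(160, 311.5) [0.4133 0.3635]
bay [0.4682 0.2435]
bay [0.4728 0.2453]
bay [0.4892 0.2455]
bay [0.4809 0.2465]
```

View pics/w1.png

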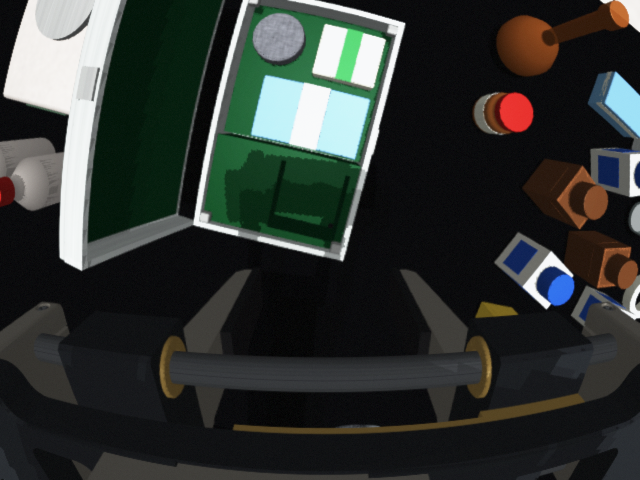

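The wrist view shows the open case, with the bay around (310,190) and its shadowed edges visible. I'll enhance it and overlay the candidate bay outline.

```bash
python3 - <<'E'
from h import *
s=telemetry.state();w=cv2.imread("pics/w1.png");t=cv2.imread("pics/t1.png")
c=np.array([.559,.2853]);a=np.radians(4.9);R=np.array([[np.cos(a),-np.sin(a)],[np.sin(a),np.cos(a)]])
def W(x,y,z):return np.r_[c+R@[x,y],z]
def enh(im,f,x0,y0,x1,y1):
    g=np.clip(255*(cv2.resize(im[y0:y1,x0:x1],None,fx=f,fy=f,interpolation=cv2.INTER_CUBIC)/255.)**.45,0,255).astype(np.uint8);return g
def dr(im,P,x0,y0,f,col):
    q=np.array([((p-[x0,y0])*f+(f-1)/2) for p in P]);cv2.polylines(im,[q.astype(np.int32).reshape(-1,1,2)],True,col,1)
A=enh(w,3,190,100,390,270);B=enh(t,5,150,240,250,320)
bx,by=-.086,-.033
for im,pf,o in((A,lambda X:wproj(X,s),(190,100,3)),(B,lambda X:proj("top",X),(150,240,5))):
    dr(im,[pf(W(x,y,.09)) for x,y in((-.14,-.09),(.14,-.09),(.14,.09),(-.14,.09))],*o,(0,0,255))
    for z,col in((.076,(0,255,255)),(.008,(255,0,255))):
        dr(im,[pf(W(bx+x,by+y,z)) for x,y in((-.04,-.04),(.04,-.04),(.04,.04),(-.04,.04))],*o,col)
B=cv2.copyMakeBorder(B,0,max(0,A.shape[0]-B.shape[0]),0,0,0)[:A.shape[0]]
o=cv2.hconcat([A,B]);print(o.shape);cv2.imwrite("pics/ov.png",cv2.resize(o,(800,int(o.shape[0]*800/o.shape[1]))) if o.shape[1]>800 else o)
print(W(bx,by,0))
E
```

```text
(510, 1100, 3)
[0.47613306 0.24507475 0.        ]
```

View pics/ov.png

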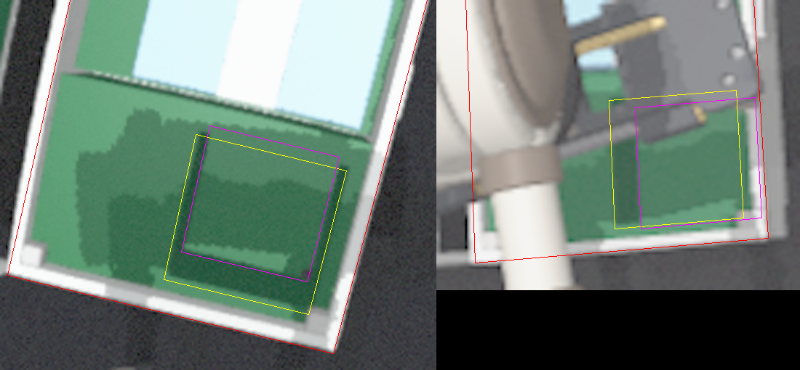

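The overlay fits the case rim and the bay walls, so the bay centre is (0.476, 0.245) with the case yaw at 4.9°. Next I'll go above C2 and measure its cap with the wrist camera.

>>> {"name": "apply_moves", "arguments": {"rows": [[[0,-0.045,0,0],[0,-0.09,0,0],[0,-0.135,0,0],[0,-0.18,0,0],[0,-0.225,0,0],[0,-0.27,0,0],[0.001,-0.3,-0.03,0],[0.001,-0.315,-0.07,0],[0.001,-0.315,-0.1,0],[0.001,-0.315,-0.1,0],[0.001,-0.315,-0.1,0]]]}}

```text
clock: 7.7
tool_pos: [0.489, -0.089, 0.2266]
tcp_rot: [-3.099, -0.513, 0.002]
force: [0.1, -1.2, 1.1]
grip_width: 0.0644
finger_force: 0.0
```

```bash
cat >> h.py <<'E'
def caps(s,w):
    h=cv2.cvtColor(w,cv2.COLOR_BGR2HSV);k,l,st,c=cv2.connectedComponentsWithStats(cv2.inRange(h,(105,170,150),(125,255,255)))
    for i in range(1,k):
        if st[i,4]>150:print("cap",st[i],np.round(c[i],1),np.round(watz(c[i],s,.127)[:2],4))
E
python3 - <<'E'
from h import *
s=telemetry.state();w=snapshot("wrist");cv2.imwrite("pics/w2.png",w);print(s["tool_pos"],s["force"]);caps(s,w)
print(wproj([.489,-.089,.127],s))
E
```

```text
[ 0.48900561 -0.08900787  0.22656519] [ 0.10743491 -1.22145384  1.08004205]
cap [ 499   22   45   52 1767] [521.2  48. ] [ 0.6831 -0.1861]
cap [ 298  207   55   54 2365] [324.9 233.3] [ 0.4902 -0.0887]
[324.72541901 234.94251069]
```

>>> {"name": "apply_moves", "arguments": {"rows": [[[0.001,0,-0.04,0],[0.001,0,-0.08,0],[0.001,0,-0.11,0],[0.001,0,-0.122,0],[0.001,0,-0.125,0],[0.001,0,-0.125,0]]]}}

```text
clock: 8.35
tool_pos: [0.4916, -0.0898, 0.1035]
tcp_rot: [3.098, 0.513, 0.004]
force: [0.4, 0.3, 1.5]
grip_width: 0.0639
finger_force: 0.0
```

>>> {"name": "apply_moves", "arguments": {"rows": [[[0,0,0,0],[0,0,0,0],[0,0,0,0],[0,0,0,0],[0,0,0,0],[0,0,0,0]]], "gripper": 1, "squeeze": 30}}

```text
clock: 8.95
tool_pos: [0.4908, -0.0892, 0.1028]
tcp_rot: [3.099, 0.513, 0.002]
force: [-2.1, 2.6, 5.9]
grip_width: 0.0434
finger_force: 30.0
```

>>> {"name": "apply_moves", "arguments": {"rows": [[[0,0,0.003,0],[0,0,0.008,0],[0,0,0.015,0],[0,0,0.02,0],[0,0,0.02,0],[0,0,0.02,0],[0,0,0.02,0],[0,0,0.02,0]]]}}

```text
clock: 9.75
tool_pos: [0.4899, -0.0893, 0.1213]
tcp_rot: [-3.099, -0.513, 0.001]
force: [-0.2, 0.3, -4.4]
grip_width: 0.0435
finger_force: 30.0
```

>>> {"name": "apply_moves", "arguments": {"rows": [[[0,0,0,0],[0,0,0,0],[0,0,0,0],[0,0,0,0]]]}}

```text
clock: 10.15
tool_pos: [0.4901, -0.0894, 0.1216]
tcp_rot: [-3.099, -0.513, 0.0]
force: [0.1, 0.1, -4.2]
grip_width: 0.0435
finger_force: 30.0
```

>>> {"name": "apply_moves", "arguments": {"rows": [[[0,0,0,0],[0,0,0,0]]]}}

```text
clock: 10.35
tool_pos: [0.4901, -0.0894, 0.1216]
tcp_rot: [-3.099, -0.513, 0.0]
force: [0.5, -0.4, -5.1]
grip_width: 0.0432
finger_force: 30.0
```

>>> {"name": "apply_moves", "arguments": {"rows": [[[0,0,0,0],[0,0,0,0]]]}}

```text
clock: 10.55
tool_pos: [0.4901, -0.0894, 0.1216]
tcp_rot: [-3.099, -0.513, -0.0]
force: [1.0, -1.4, -3.9]
grip_width: 0.0436
finger_force: 30.0
```

It weighs about 4.4 N steadily, against 1.5 N for an empty one, so C2 is the full canister. I'll carry it to the bay.

>>> {"name": "apply_moves", "arguments": {"rows": [[[0,0,0.02,0],[0,0,0.06,0],[0,0,0.1,0],[0,0,0.14,0],[0,0.01,0.16,2],[-0.002,0.04,0.16,5],[-0.003,0.075,0.16,8],[-0.004,0.11,0.16,11],[-0.006,0.145,0.16,14],[-0.008,0.18,0.16,17],[-0.009,0.215,0.16,20],[-0.01,0.25,0.16,22]]]}}

```text
clock: 11.75
tool_pos: [0.4797, 0.1621, 0.2815]
tcp_rot: [2.944, 1.097, 0.0]
force: [-0.1, 0.2, -5.3]
grip_width: 0.0436
finger_force: 30.0
```

>>> {"name": "apply_moves", "arguments": {"rows": [[[-0.001,0.03,0,0],[-0.002,0.055,0,0],[-0.003,0.075,0,0],[-0.004,0.084,0,0],[-0.004,0.084,0,0],[-0.004,0.084,-0.02,0],[-0.004,0.084,-0.04,0],[-0.004,0.084,-0.05,0],[-0.004,0.084,-0.05,0],[-0.004,0.084,-0.05,0],[-0.004,0.084,-0.05,0]]]}}

```text
clock: 12.85
tool_pos: [0.477, 0.2446, 0.233]
tcp_rot: [2.945, 1.094, 0.004]
force: [-0.3, -0.2, -5.1]
grip_width: 0.0439
finger_force: 30.0
```

```bash
python3 - <<'E'
from h import *
s=telemetry.state();w=snapshot("wrist");t=snapshot("top");sc=snapshot("scene");print(s["tool_pos"],s["tcp_rot"],s["force"])
def enh(im):return np.clip(255*(im/255.)**.6,0,255).astype(np.uint8)
c=np.array([.559,.2853]);a=np.radians(4.9);R=np.array([[np.cos(a),-np.sin(a)],[np.sin(a),np.cos(a)]])
b=s["tool_pos"][2]-.1028
for im,pf in((w,lambda X:wproj(X,s)),(sc,lambda X:proj("scene",X))):
    for h,z,col,o in((.04,.076,(0,255,255),(.476,.245)),(.03,b+.095,(0,0,255),s["tool_pos"][:2])):
        q=np.array([pf(np.r_[o+R@[x,y],z]) for x,y in((-h,-h),(h,-h),(h,h),(-h,h))]);cv2.polylines(im,[q.astype(np.int32).reshape(-1,1,2)],True,col,1)
A=cv2.resize(enh(w)[60:360,170:470],(560,560));B=cv2.resize(enh(sc)[100:350,340:440],(224,560))
cv2.imwrite("pics/in.png",cv2.hconcat([A,B]))
E
```

```text
[0.47695368 0.24455975 0.23301326] [2.94465359 1.09391875 0.00369964] [-0.34739443 -0.16381049 -5.0658515 ]
```

View pics/in.png

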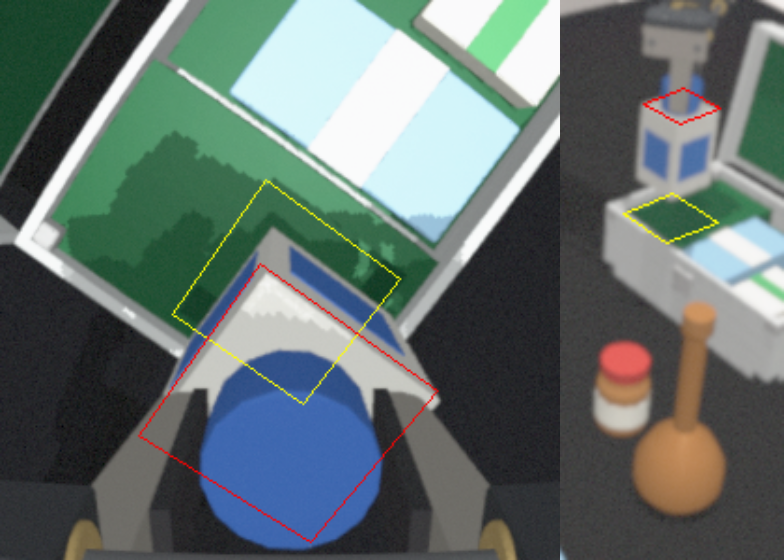

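The red outline lies on the canister's top edges, so it is square to the case and centred over the bay (yellow). I'll lower it gently.

>>> {"name": "apply_moves", "arguments": {"rows": [[[-0.001,0,-0.015,0],[-0.001,0,-0.035,0],[-0.001,0,-0.055,0],[-0.001,0,-0.07,0],[-0.001,0,-0.085,0],[-0.001,0,-0.097,0],[-0.001,0,-0.107,0],[-0.001,0,-0.112,0],[-0.001,0,-0.115,0],[-0.001,0,-0.115,0]]]}}

```text
clock: 14.0
tool_pos: [0.4752, 0.2447, 0.1166]
tcp_rot: [-2.945, -1.095, -0.0]
force: [0.2, 0.3, -5.8]
grip_width: 0.0434
finger_force: 30.0
```

>>> {"name": "apply_moves", "arguments": {"rows": [[[0,0,-0.001,0],[0,0,-0.002,0],[0,0,-0.003,0],[0,0,-0.004,0],[0,0,-0.005,0],[0,0,-0.006,0],[0,0,-0.006,0],[0,0,-0.006,0]]]}}

```text
clock: 14.8
tool_pos: [0.4752, 0.2447, 0.1109]
tcp_rot: [-2.945, -1.095, -0.001]
force: [-1.3, -0.1, -3.4]
grip_width: 0.0436
finger_force: 30.0
```

Contact with the floor is starting at the expected height, so I'll go a little lower.

>>> {"name": "apply_moves", "arguments": {"rows": [[[0,0,-0.0005,0],[0,0,-0.001,0],[0,0,-0.001,0],[0,0,-0.001,0]]]}}

```text
clock: 15.2
tool_pos: [0.4757, 0.2451, 0.1108]
tcp_rot: [-2.944, -1.095, -0.002]
force: [-2.8, 0.9, 5.2]
grip_width: 0.0431
finger_force: 30.0
```

It is seated, with an upward force of about 5 N and z stopped. I'll release it and rise.

>>> {"name": "apply_moves", "arguments": {"rows": [[[0,0,0,0],[0,0,0,0],[0,0,0,0],[0,0,0,0],[0,0,0,0]]], "gripper": 0.3}}

```text
clock: 15.7
tool_pos: [0.4752, 0.2445, 0.1095]
tcp_rot: [2.945, 1.094, -0.0]
force: [0.5, 0.4, 0.5]
grip_width: 0.0644
finger_force: 0.0
```

>>> {"name": "apply_moves", "arguments": {"rows": [[[0,0,0.01,0],[0,0,0.03,0],[0,0,0.07,0],[0,0,0.11,0],[0,0,0.15,0],[0,0,0.19,0],[0,-0.04,0.2,0],[0,-0.08,0.2,0],[0,-0.12,0.2,0],[0,-0.16,0.2,0],[0,-0.2,0.2,0],[0,-0.2,0.2,0]]]}}

```text
clock: 16.9
tool_pos: [0.4752, 0.0408, 0.3104]
tcp_rot: [2.946, 1.086, 0.0]
force: [-0.1, 0.1, -0.5]
grip_width: 0.064
finger_force: 0.0
```

```bash
python3 - <<'E'
from h import *
t=snapshot("top");sc=snapshot("scene");s=telemetry.state();print(s["force"],s["grip_width"])
cv2.imwrite("pics/end.png",cv2.hconcat([cv2.resize(t[160:360,90:490],(400,200)),cv2.resize(sc[90:290,160:560],(400,200))]))
for n,I in(("top",t),("scene",sc)):
    k,l,st,c=cv2.connectedComponentsWithStats(cv2.inRange(cv2.cvtColor(I,cv2.COLOR_BGR2HSV),(108,170,90),(125,255,255)))
    for i in range(1,k):
        if st[i,4]>150:print(n,c[i].round(1),atz(n,c[i],.127)[:2].round(4),"bay",atz(n,c[i],.135)[:2].round(4))
E
```

```text
[-0.36063124  0.04328403  0.027758  ] 0.06429290842296397
top [406.  190.9] [ 0.6803 -0.1847] bay [ 0.6784 -0.1833]
top [210.8 284.5] [0.4719 0.2442] bay [0.4716 0.2424]
top [454.5 292.1] [ 0.4561 -0.2842] bay [ 0.456  -0.2821]
scene [388.9 181.7] [0.4763 0.2387] bay [0.4865 0.2302]
scene [191.4 245.5] [ 0.471  -0.2911] bay [ 0.4813 -0.2927]
scene [201.1 277.1] [ 0.579  -0.3044] bay [ 0.5879 -0.3059]
scene [276.6 292.4] [ 0.6945 -0.1921] bay [ 0.7019 -0.195 ]
```

View pics/end.png

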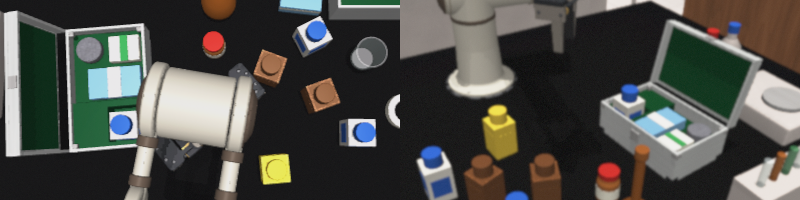

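The canister stands square and upright in the bay, the lid is up, and the other two canisters haven't moved.

```bash
python3 -c "
from workcell import ticket
print(ticket.finish_job())"
```

```text
the job is handed in; nothing more can be done
None
```

The job is handed in: the lid stands open past vertical, the full canister (C2, about 5 N when lifted against 1.5 N for an empty one) sits upright on the bay floor, and the other two canisters and the bystanders were not touched.

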